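# Let the dop rest out to its last hole

### The arm

A 6-joint arm with a two-finger parallel gripper is mounted at the origin on a cart in front of the work surface, level with it; the furniture and walls round the work are solid. World frame = base frame: x ahead of the robot, y to its left, z up, the work surface at z = 0. Lengths are in mm, angles in rad, forces in N, time in s.
With the tool pointing down it reaches from about 350 to 775 mm from the base axis. Payload 7.3 kg.
Tool frame: the origin (TCP) lies midway between the tips of the shut fingers; the grasp point (between the pads) lies 19 mm behind it; z points along the fingers, x is the direction in which the jaws open and shut, and the axes are right-handed (so a half turn about z gives the same grasp; the last joint's range is limited). The gripper opens to 92 mm and grips with 3 to 60 N. Pads are 19 mm wide; open, the fingers measure 130 mm over their backs; the gripper's body (75 mm by 190 mm) begins 47 mm behind the grasp point.
Start: joints at [1.175, 0.342, 1.524, -0, 1.275, -0.146], TCP at [129.769, 508.729, 226.741] pointing down, gripper open.
Joint ranges: [-2.53, 2.53], [-0.77, 2.02], [0.04, 2.7], [-1, 4.14], [0.28, 2.66], [-3.11, 3.11]. Speed limits (rad/s): [2.57, 2.57, 3.14, 3.14, 3.14, 3.14].

### API

Orientations are given as [roll, pitch, yaw] about the fixed x, y, z axes, in that order (R = Rz(yaw) Ry(pitch) Rx(roll)).
In Python, from plant import bot gives the robot as it stands.
- The arm moves only by the shell command python3 -m pendant 'ROWS' [OPENING]. ROWS is JSON, a list of rows, each an object with "linear": the shift along the world's x, y, z in mm, a list of three; "twist": the turn about the world's z in degrees. In form: [{"linear": [x, y, z], "twist": twist}, ...]. A call has 1 to 20 rows; each row is the pose to reach, as a shift and turn from the pose commanded when the call began; what a row does not reach only later rows make up. A row lasts 1/8 s, in which the tool goes at most 62.5 mm and 10.7 degrees, less where a joint would pass 70% of its speed; a pose out of reach is approached as far as the arm can. A call with a gripper value outside its range is refused whole. OPENING is the closure in counts, from 0 (fully open) to 255 (shut), set as the call begins (- or left out, the last holds). The fingers move at their own pace and stop on an object; the grip force is fixed at half the most. Time passes only in rows, so rows that repeat a pose let the fingers close. It gives the time, the measured TCP pose, the force and the opening at its end, in the units of the state.
- bot.get_obs(): the state, without advancing time (a new reading comes with each control period).
- bot.capture(name): name is "side" or "top"; returns a dict with "frame" (480x640x3 uint8, blue, green, red), "z_map" (480x640 float32, mm along the optical axis (not along the pixel's ray), 0 where there is no reading), "fx", "fy", "cx", "cy" (pixels), "rvec" (rotation vector, rad) and "tvec" (3), from world to camera coordinates, as OpenCV has them. Camera axes: x right, y down, z forward; pixel columns grow to the right and rows downward; lengths in mm; the calibration is good to about 2 mm. A picture is of the moment at which its call begins.
- bot.close_job(): hands the job in, once; it reports no verdict.
The state is a dict: "time": time; "joint_positions": joint angles; "dq": joint speeds; "tau": joint torques, N m; "tool_pos": TCP position; "tcp_rot": TCP orientation; "contact_force": force on the tool from outside, world axes, zero at the start; "moment": the same for the moment, N m; "grip_width": finger opening in mm.
Only numpy, scipy, OpenCV 4.12 (cv2) and the standard library are available. Lean on these libraries where they do the work, as an engineer would, in place of code of your own. Each camera call takes 0.05 s, during which the arm holds its last target. There are 200 camera calls.

### The job

The bench rest's telescoping arm is set at its shortest. Set it to its longest: press the spring button down flush, slide the outer tube out until the button pops up through the next hole, then do the same once more so that it stands up through the third and last hole, the one nearest the clamp block. Do it by feel, without leaning or shoving hard on the tube, and leave the things lying around it where they are.

Things in the scene. Friction and masses are not known exactly. Their poses are not given: they have to be found in the camera images.
- rest_base: fixed bench rest: dark steel foot plate 90 x 80 mm (top at 17 mm) on rubber feet, with a black clamp block 44 x 50 mm, 78 mm high, holding a level square steel inner tube (20 mm) that ends 175 mm from the origin. Origin: under the centre of the foot plate, on the table. y axis: along the tube, from the block outwards; z up. Light work: never over 25 N on tube or button
- outlet (a point): where the tube leaves the block, at the tube's nominal axis height of 60 mm (axes as rest_base's). The clamp sets the height of inner tube, outer tube and button together anywhere within 8 mm above or below nominal, and no measurement tells how high: feel for it. The point is fixed to the block and does not follow
- button_place (a point): nominal place of the top of the popped-up button: a steel dome 12 mm wide in the inner tube, 130 mm out from rest_base's origin along y, 79 mm above the table give or take the clamp's 8 mm. x and y are true; the point does not move with the button. The button moves only up and down. Axes as rest_base's
- tube_place (a point): on the tube's nominal axis at the block-side end of the outer tube before it is moved (fixed point). Outer tube: plain aluminium, 26 x 26 x 130 mm, slides along y. Upper face 13 mm above its axis, with three 15 mm round holes 95, 59, 23 mm from that end and finger ribs across it, 4 mm thick, 6.5 mm high, at 5, 41, 77, 113 mm; a dark V-shaped rest on the outer end rises 23 mm above the face
- outer_tube (a joint): how far the outer tube is slid out, m: 0 with the button in the first hole (y = 95 mm; the start), 0.036 in the second, 0.072 in the third (y = 23 mm; longest); 1.5 mm of play each way in a hole. It slides with about 2 N, and takes 10 to 15 N while a hole's edge pushes a flush button under. Closed fingertips set down over the hole hold the button flush and push the tube by the rib ahead
- button (a joint): how far the button is pressed, m: 0 popped up (dome 6 mm above the tube's upper face), 0.006 flush with that face, 0.008 wholly under the wall. 2 N starts it, 5 N holds it flush. Less than 2 mm down it locks the tube; flush, its dome lets the hole's edge ride over it; under the wall it stays down until the next hole comes over it
- petri_dish: small round dish, 45 mm wide, 10 mm high, loose on the dark mat near the rest; leave it alone
- loupe: folding loupe, 42 x 62 x 17 mm, loose on the dark mat near the rest; leave it alone
- screwdriver: small screwdriver, 161 mm long, 21 mm thick, lying beside the rest; leave it alone
- tweezers: steel tweezers, 135 mm long, 8 mm thick, lying beside the rest; leave them alone

How it is judged (in metres and radians):
On the way, in this order (a step that is already met when the one before it is completed fails the run):
1. the button is up through the second hole (value of joint outer_tube between 0.033 and 0.039 m and value of joint button below 0.0015 m), for 0.1 s.
2. the button is pressed under the wall again, on the way to the last hole (value of joint outer_tube between 0.04 and 0.069 m and value of joint button above 0.0055 m), for 0.05 s.
3. the button is up through the last hole (value of joint outer_tube between 0.069 and 0.075 m and value of joint button below 0.0015 m), for 0.2 s.
At the end, for the whole second after the job is handed in: the outer tube is at rest 72 mm out (within 3 mm) with the spring button popped up through its third hole (pressed less than 1.5 mm) (all of step 3 and velocity of joint outer_tube between -0.005 and 0.005 m/s); the robot touches nothing.
It fails at once if the outer tube was pressed or pushed with more than 30 N (contact force between any of the fingers, the arm and outer_tube above 30 N).
It fails at once if the button was pressed with more than 25 N (contact force between any of the fingers, the arm and button above 25 N).
It fails at once if a thing lying beside the rest was moved more than 25 mm (distance of any of petri_dish, loupe, screwdriver, tweezers from where it was at the start of the episode above 0.025 m).
It also fails if it takes over 72 s, if anything falls off the work surface, if the arm or the gripper's body presses on something with over 40 N, if the wrist force passes 120 N, or if a joint passes its speed limit or range.

## Working session

There is one attempt and no reset: what is moved stays moved. The work goes in short steps, Python scripts to look and compute and a shell command to move; the robot and the scene stay as the last step left them, time stands still between calls to the robot, and variables do not carry over. Pictures are saved under pics/ and viewed, about 8 in all and at most 12, crops included, and the job is handed in when it is done.

```bash
mkdir -p pics; ls; cat > h.py <<'E'
import numpy as np, cv2
from plant import bot
def shot(n,f):
    c=bot.capture(n); cv2.imwrite('pics/'+f+'.png',c['frame']); np.savez('pics/'+f+'.npz',**c); return c
def world(c,u,v,z=None):
    R,_=cv2.Rodrigues(np.array(c['rvec'],float)); t=np.array(c['tvec'],float).reshape(3)
    d=np.array([(u-c['cx'])/c['fx'],(v-c['cy'])/c['fy'],1.]); o=-R.T@t; w=R.T@d
    s=float(c['z_map'][int(round(v)),int(round(u))]) if z is None else (z-o[2])/w[2]
    return (o+s*w).round(1)
E
python3 - <<'E'
from h import *
print(bot.get_obs()); shot('top','top0'); shot('side','side0')
E
```

```text
pics
{'time': 0.0, 'joint_positions': array([ 1.17501172e+00,  3.42750498e-01,  1.52502274e+00,  3.95910640e-05,
        1.27539818e+00, -1.46026742e-01]), 'dq': array([-0.00059942, -0.00126587,  0.00055622, -0.00136346, -0.0012305 ,
        0.00131995]), 'tau': array([ 2.13301231e-03, -4.31249821e+01, -2.44223750e+01,  7.18952995e-02,
        5.58874710e-02, -1.19446186e-04]), 'tool_pos': array([129.5850514 , 508.33474438, 226.02855213]), 'tcp_rot': array([-3.14132547e+00,  1.55646031e-03,  1.32102711e+00]), 'contact_force': array([-0.14425257,  0.01731018, -0.25590388]), 'moment': array([ 0.00020958, -0.01858577,  0.00437503]), 'grip_width': 91.99392037163646}
```

View pics/top0.png

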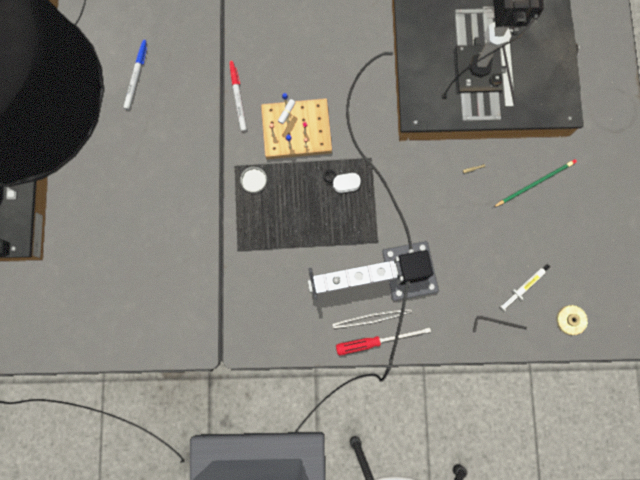

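View pics/side0.png

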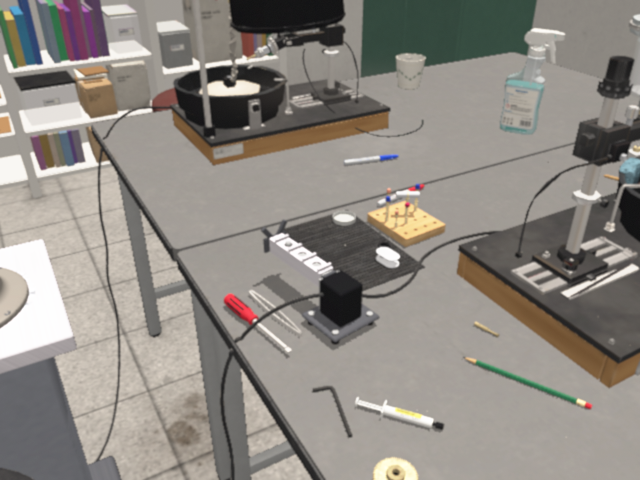

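The top view shows the tube running from the block (~415,267) to the V rest (~312,283). Button is near (337,280), with holes at about (359,276) and (381,272). The tweezers and screwdriver lie below it, the dish and loupe above. Next I'll enlarge and measure.

```bash
python3 - <<'E'
from h import *
c=dict(np.load('pics/top0.npz')); 
im=c['frame'][230:320,295:445]; cv2.imwrite('pics/crop.png',cv2.resize(im,None,fx=5,fy=5,interpolation=cv2.INTER_CUBIC))
for n,u,v,z in [('corner',390,249,17),('c',429,244,17),('c',438,290,17),('c',397,300,17),('btn',337,280,79),('h2',359,276,73),('h3',381,272,73),('blk',414,265,None),('tube',348,278,None),('tube',370,274,None),('dish',254,180,10),('loupe',346,183,None),('twz',371,319,None),('rest',312,283,None),('scr',360,347,None),('table',460,200,None)]:
    print(n,world(c,u,v,z),world(c,u,v))
s=dict(np.load('pics/side0.npz'))
print(world(s,278,239,79),world(s,317,263,73),world(s,278,239))
E
```

```text
corner [ 545.4 -299.8   17. ] [ 545.  -299.6   18.9]
c [ 552.4 -366.8   17. ] [ 556.  -370.5   -3.1]
c [ 473.2 -377.4   17. ] [ 366.8 -176.7 1044.6]
c [ 458.1 -307.6   17. ] [ 458.2 -307.7   16.1]
btn [ 486.7 -205.9   79. ] [ 485.6 -205.7   87.7]
h2 [ 493.  -241.5   73. ] [ 492.3 -241.2   78.2]
h3 [ 498.6 -277.    73. ] [ 497.9 -276.5   78.3]
blk [ 507.4 -329.1   81.2] [ 507.4 -329.1   81.2]
tube [ 488.6 -223.2   85.6] [ 488.6 -223.2   85.6]
tube [ 493.9 -258.    87.5] [ 493.9 -258.    87.5]
dish [675.6 -67.5  10. ] [677.  -67.    5.4]
loupe [ 663.2 -228.4   19.8] [ 663.2 -228.4   19.8]
twz [ 428.5 -264.2   -1.1] [ 428.5 -264.2   -1.1]
rest [ 482.7 -166.1   80.1] [ 482.7 -166.1   80.1]
scr [ 381.6 -242.4   20.6] [ 381.6 -242.4   20.6]
table [ 632.2 -428.4    2.3] [ 632.2 -428.4    2.3]
[ 480.1 -182.5   79. ] [ 505.4 -266.9   73. ] [ 477.2 -188.8   83.2]
```

View pics/crop.png

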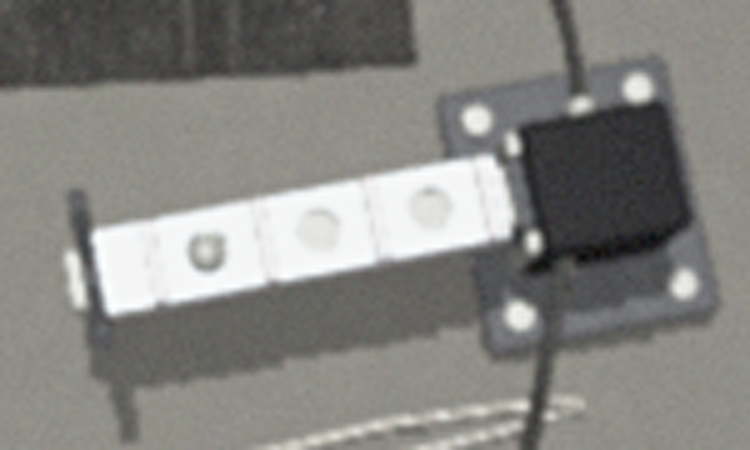

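The button's centre is at (207,250) in the crop, and the holes at (318,228) and (430,208). They come out 36 mm apart, as stated. The outward direction is about (-0.165, 0.986), a yaw of 9.5°. I'll move over the button with the jaws shut and turned across the tube.

```bash
python3 -m pendant '[{"linear":[120,-109,0],"twist":-6},{"linear":[120,-109,0],"twist":-11},{"linear":[120,-109,0],"twist":-11},{"linear":[210,-239,0],"twist":-16},{"linear":[210,-239,0],"twist":-22},{"linear":[210,-239,0],"twist":-22},{"linear":[270,-389,0],"twist":-30},{"linear":[270,-389,0],"twist":-36},{"linear":[270,-389,0],"twist":-36},{"linear":[290,-539,0],"twist":-43},{"linear":[290,-539,0],"twist":-50},{"linear":[290,-539,0],"twist":-50},{"linear":[310,-659,0],"twist":-58},{"linear":[310,-659,0],"twist":-62},{"linear":[356,-714,0],"twist":-66},{"linear":[356,-714,-40],"twist":-66.2},{"linear":[356,-714,-80],"twist":-66.2},{"linear":[356,-714,-100],"twist":-66.2},{"linear":[356,-714,-100],"twist":-66.2}]' 255
python3 - <<'E'
from h import *
shot('top','top1'); c=shot('side','side1'); im=c['frame'][130:330,190:440]; cv2.imwrite('pics/crop1.png',cv2.resize(im,None,fx=3,fy=3))
print(bot.get_obs()['contact_force'])
E
```

```text
time: 2.48
tool_pos: [484.7, -204.7, 125.0]
tcp_rot: [-3.139, 0.003, 0.165]
contact_force: [0.1, -0.1, 0.2]
grip_width: 0.4
[-0.62492627 -0.48695999  0.38693107]
```

View pics/crop1.png

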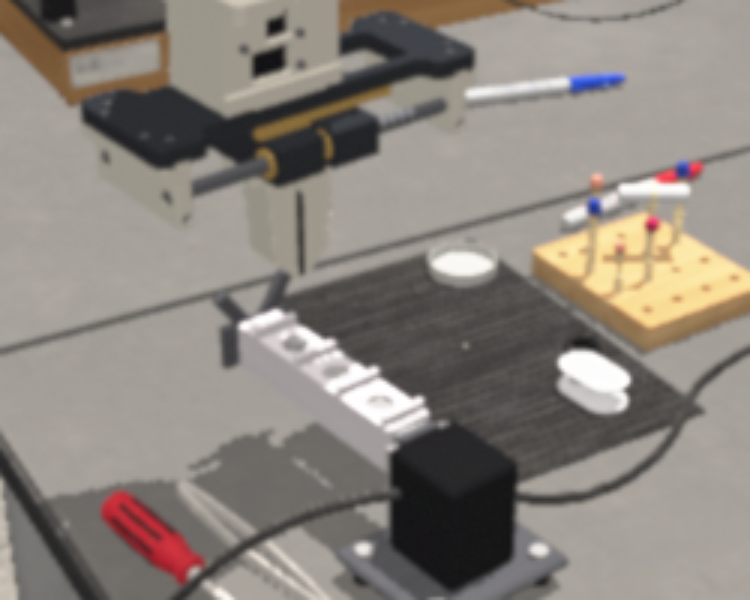

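The side view shows the shut fingertips above the tube. The button is at crop (295,340) and nothing is near the gripper. I'll check the button's position from this camera, then feel downwards.

```bash
python3 - <<'E'
from h import *
c=dict(np.load('pics/side1.npz'))
for z in (79,87): print(world(c,288.3,243.3,z))
print('tip',world(c,290,218.5,125))
E
python3 -m pendant '[{"linear":[0,0,-10],"twist":0},{"linear":[0,0,-20],"twist":0},{"linear":[0,0,-26],"twist":0},{"linear":[0,0,-30],"twist":0},{"linear":[0,0,-33],"twist":0},{"linear":[0,0,-33],"twist":0},{"linear":[0,0,-33],"twist":0}]'
```

```text
[ 488.7 -202.5   79. ]
[ 483.  -214.2   87. ]
tip [ 491.7 -205.2  125. ]
time: 3.45
tool_pos: [485.9, -205.4, 93.9]
tcp_rot: [3.141, -0.0, 0.166]
contact_force: [0.1, 0.3, 0.1]
grip_width: 0.3
```

```bash
for i in 1 2 3; do python3 -m pendant '[{"linear":[0,0,-1],"twist":0},{"linear":[0,0,-2],"twist":0},{"linear":[0,0,-2],"twist":0},{"linear":[0,0,-2],"twist":0}]' | grep -E 'tool_pos|contact'; done
```

```text
tool_pos: [485.8, -205.3, 91.7]
contact_force: [-0.5, -0.4, 0.8]
tool_pos: [485.8, -205.3, 89.7]
contact_force: [0.4, 0.0, -0.7]
tool_pos: [485.8, -205.3, 87.7]
contact_force: [-0.6, -0.4, 0.4]
```

```bash
python3 -m pendant '[{"linear":[0,0,-1],"twist":0},{"linear":[0,0,-2],"twist":0},{"linear":[0,0,-2],"twist":0},{"linear":[0,0,-2],"twist":0}]' | grep -E 'tool_pos|contact'; 
```

```text
tool_pos: [485.8, -205.3, 85.7]
contact_force: [0.2, 1.0, -0.0]
```

```bash
python3 -m pendant '[{"linear":[0,0,-1],"twist":0},{"linear":[0,0,-1],"twist":0},{"linear":[0,0,-1],"twist":0}]' | grep -E 'tool_pos|contact'; 
```

```text
tool_pos: [485.9, -205.3, 84.9]
contact_force: [-0.2, -0.3, 1.6]
```

```bash
python3 -m pendant '[{"linear":[0,0,-1],"twist":0},{"linear":[0,0,-1],"twist":0},{"linear":[0,0,-1],"twist":0}]' | grep -E 'tool_pos|contact'; 
```

```text
tool_pos: [485.9, -205.3, 83.8]
contact_force: [0.9, -0.3, 3.0]
```

```bash
python3 -m pendant '[{"linear":[0,0,-1],"twist":0},{"linear":[0,0,-1],"twist":0},{"linear":[0,0,-1],"twist":0}]' | grep -E 'tool_pos|contact'; 
```

```text
tool_pos: [485.8, -205.3, 82.8]
contact_force: [0.0, -0.8, 2.5]
```

The fingertips meet the button at about z 85, which puts the face near 79. I'll go on in small steps.

```bash
python3 -m pendant '[{"linear":[0,0,-1],"twist":0},{"linear":[0,0,-2],"twist":0},{"linear":[0,0,-2],"twist":0}]' | grep -E 'tool_pos|contact'; 
```

```text
tool_pos: [485.8, -205.3, 80.8]
contact_force: [-0.4, -0.2, 4.2]
```

```bash
python3 -m pendant '[{"linear":[0,0,-0.5],"twist":0},{"linear":[0,0,-0.5],"twist":0},{"linear":[0,0,-0.5],"twist":0}]' | grep -E 'tool_pos|contact'; 
```

```text
tool_pos: [485.8, -205.3, 80.3]
contact_force: [-0.1, -0.1, 4.1]
```

```bash
python3 -m pendant '[{"linear":[0,0,-0.5],"twist":0},{"linear":[0,0,-0.5],"twist":0},{"linear":[0,0,-0.5],"twist":0}]' | grep -E 'tool_pos|contact'; 
```

```text
tool_pos: [485.8, -205.3, 79.8]
contact_force: [0.4, -1.0, 5.1]
```

```bash
python3 -m pendant '[{"linear":[0,0,-0.5],"twist":0},{"linear":[0,0,-0.5],"twist":0},{"linear":[0,0,-0.5],"twist":0}]' | grep -E 'tool_pos|contact'; 
```

```text
tool_pos: [485.8, -205.3, 79.3]
contact_force: [1.0, 0.1, 4.5]
```

```bash
python3 -m pendant '[{"linear":[0,0,-0.3],"twist":0},{"linear":[0,0,-0.3],"twist":0},{"linear":[0,0,-0.3],"twist":0}]' | grep -E 'tool_pos|contact'; 
```

```text
tool_pos: [485.8, -205.3, 79.1]
contact_force: [0.3, 0.2, 6.2]
```

```bash
python3 -m pendant '[{"linear":[0,0,-0.3],"twist":0},{"linear":[0,0,-0.3],"twist":0},{"linear":[0,0,-0.3],"twist":0}]' | grep -E 'tool_pos|contact'; 
```

```text
tool_pos: [485.9, -205.3, 79.0]
contact_force: [0.1, -0.3, 8.2]
```

The face is at z≈79.0: the force rises and the motion stops. Now I'll slide outwards to the rib, gently.

```bash
python3 -m pendant '[{"linear":[-0.2,1,0],"twist":0},{"linear":[-0.3,2,0],"twist":0},{"linear":[-0.5,3,0],"twist":0},{"linear":[-0.6,3.5,0],"twist":0},{"linear":[-0.7,4,0],"twist":0},{"linear":[-0.7,4,0],"twist":0}]' | grep -E 'tool_pos|contact'; 
```

```text
tool_pos: [485.6, -202.3, 79.1]
contact_force: [1.8, -3.5, 5.9]
```

```bash
python3 -m pendant '[{"linear":[-0.1,0.5,0],"twist":0},{"linear":[-0.2,1,0],"twist":0},{"linear":[-0.3,1.5,0],"twist":0},{"linear":[-0.3,2,0],"twist":0},{"linear":[-0.3,2,0],"twist":0}]' | grep -E 'tool_pos|contact'; 
```

```text
tool_pos: [485.4, -200.3, 79.1]
contact_force: [1.1, -3.4, 4.8]
```

```bash
python3 -m pendant '[{"linear":[-0.1,0.5,0],"twist":0},{"linear":[-0.2,1,0],"twist":0},{"linear":[-0.3,1.5,0],"twist":0},{"linear":[-0.3,2,0],"twist":0},{"linear":[-0.3,2,0],"twist":0}]' | grep -E 'tool_pos|contact'; 
```

```text
tool_pos: [485.1, -198.4, 79.1]
contact_force: [0.5, -5.2, 5.5]
```

```bash
python3 -m pendant '[{"linear":[-0.1,0.5,0],"twist":0},{"linear":[-0.2,1,0],"twist":0},{"linear":[-0.2,1,0],"twist":0}]' | grep -E 'tool_pos|contact'; 
```

```text
tool_pos: [484.9, -197.3, 79.1]
contact_force: [0.2, -3.4, 5.5]
```

```bash
python3 -m pendant '[{"linear":[-0.1,0.5,0],"twist":0},{"linear":[-0.2,1,0],"twist":0},{"linear":[-0.2,1,0],"twist":0}]' | grep -E 'tool_pos|contact'; 
```

```text
tool_pos: [484.7, -196.3, 79.1]
contact_force: [0.7, -4.8, 4.9]
```

```bash
python3 -m pendant '[{"linear":[-0.1,0.5,0],"twist":0},{"linear":[-0.2,1,0],"twist":0},{"linear":[-0.2,1,0],"twist":0}]' | grep -E 'tool_pos|contact'; 
```

```text
tool_pos: [484.5, -195.4, 79.1]
contact_force: [0.1, -4.7, 5.0]
```

```bash
python3 - <<'E'
from h import *
a=np.load('pics/side1.npz')['frame'][190:280,250:350]; c=shot('side','side2')['frame'][190:280,250:350]
cv2.imwrite('pics/cmp.png',cv2.resize(np.vstack([a,c]),None,fx=3.3,fy=3.3,interpolation=cv2.INTER_CUBIC))
E
```

```text
(no output)
```

View pics/cmp.png

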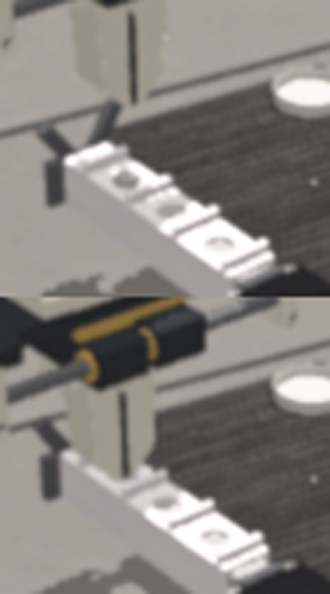

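The tube has started to move out by a few mm (last hole at 220→213 px in the enlarged pair), with the fingers against the rib. I'll push on and watch the force.

```bash
python3 -m pendant '[{"linear":[-0.1,0.5,0],"twist":0},{"linear":[-0.2,1,0],"twist":0},{"linear":[-0.2,1.5,0],"twist":0},{"linear":[-0.2,1.5,0],"twist":0}]' | grep -E 'tool_pos|contact'; 
```

```text
tool_pos: [484.4, -194.4, 79.1]
contact_force: [0.4, -5.6, 4.6]
```

```bash
python3 -m pendant '[{"linear":[-0.1,0.5,0],"twist":0},{"linear":[-0.2,1,0],"twist":0},{"linear":[-0.2,1.5,0],"twist":0},{"linear":[-0.2,1.5,0],"twist":0}]' | grep -E 'tool_pos|contact'; 
```

```text
tool_pos: [484.2, -193.2, 79.1]
contact_force: [0.1, -8.2, 4.6]
```

```bash
python3 -m pendant '[{"linear":[-0.1,0.5,0],"twist":0},{"linear":[-0.2,1,0],"twist":0},{"linear":[-0.2,1.5,0],"twist":0},{"linear":[-0.2,1.5,0],"twist":0}]' | grep -E 'tool_pos|contact'; 
```

```text
tool_pos: [483.8, -191.2, 79.1]
contact_force: [-0.4, -6.1, 4.9]
```

```bash
python3 -m pendant '[{"linear":[-0.1,0.5,0],"twist":0},{"linear":[-0.2,1,0],"twist":0},{"linear":[-0.2,1.5,0],"twist":0},{"linear":[-0.2,1.5,0],"twist":0}]' | grep -E 'tool_pos|contact'; 
```

```text
tool_pos: [483.5, -189.2, 79.0]
contact_force: [0.3, -4.5, 6.4]
```

The edge has gone over the button (8 N peak, now falling). I'll lift 1.5 mm to take the weight off the face and push by the rib alone.

```bash
python3 -m pendant '[{"linear":[0,0,1],"twist":0},{"linear":[0,0,2],"twist":0},{"linear":[-0.3,2,2],"twist":0},{"linear":[-0.7,4,2],"twist":0},{"linear":[-1,6,2],"twist":0},{"linear":[-1.3,8,2],"twist":0},{"linear":[-1.7,10,2],"twist":0},{"linear":[-1.7,10,2],"twist":0}]' | grep -E 'tool_pos|contact'; 
```

```text
tool_pos: [481.0, -177.6, 80.6]
contact_force: [0.7, -1.6, -1.2]
```

```bash
python3 -m pendant '[{"linear":[-0.3,2,0],"twist":0},{"linear":[-0.7,4,0],"twist":0},{"linear":[-1,6,0],"twist":0},{"linear":[-1.3,8,0],"twist":0},{"linear":[-1.7,10,0],"twist":0},{"linear":[-1.7,10,0],"twist":0}]' | grep -E 'tool_pos|contact'; 
```

```text
tool_pos: [479.6, -167.5, 80.7]
contact_force: [-0.4, -0.3, 0.2]
```

```bash
python3 -m pendant '[{"linear":[-0.1,0.5,0],"twist":0},{"linear":[-0.2,1,0],"twist":0},{"linear":[-0.2,1,0],"twist":0}]' | grep -E 'tool_pos|contact'; 
```

```text
tool_pos: [479.5, -167.1, 80.6]
contact_force: [0.1, -1.1, 0.0]
```

```bash
python3 -m pendant '[{"linear":[-0.1,0.5,0],"twist":0},{"linear":[-0.2,1,0],"twist":0},{"linear":[-0.2,1,0],"twist":0}]' | grep -E 'tool_pos|contact'; 
```

```text
tool_pos: [479.3, -166.2, 80.6]
contact_force: [0.8, 0.2, -0.5]
```

```bash
python3 -m pendant '[{"linear":[-0.1,0.5,0],"twist":0},{"linear":[-0.2,1,0],"twist":0}]' | grep -E 'tool_pos|contact'; 
```

```text
tool_pos: [479.0, -165.2, 80.6]
contact_force: [-0.1, -0.3, -0.9]
```

```bash
python3 -m pendant '[{"linear":[-0.1,0.5,0],"twist":0},{"linear":[-0.2,1,0],"twist":0}]' | grep -E 'tool_pos|contact'; 
```

```text
tool_pos: [478.9, -164.5, 80.7]
contact_force: [0.2, -1.9, -1.6]
```

```bash
python3 - <<'E'
from h import *
c=shot('side','side3'); im=c['frame'][190:290,230:350]
cv2.imwrite('pics/c3.png',cv2.resize(im,None,fx=5,fy=5,interpolation=cv2.INTER_CUBIC))
E
```

```text
(no output)
```

View pics/c3.png

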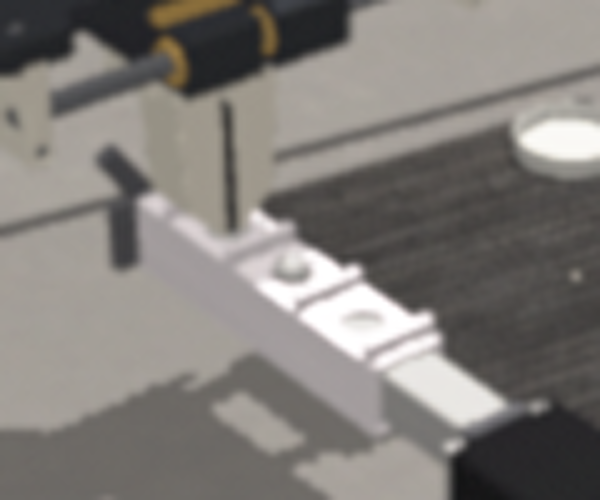

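The button stands up through the second hole (290,267) and the tube is about 36 mm out. I'll lift clear of the ribs, go back over the fixed button position and press again.

```bash
python3 -m pendant '[{"linear":[0.2,-1,0],"twist":0},{"linear":[0.2,-1,10],"twist":0},{"linear":[0.2,-1,18],"twist":0},{"linear":[3,-20,18],"twist":0},{"linear":[6.9,-41,18],"twist":0},{"linear":[6.9,-41,14],"twist":0},{"linear":[6.9,-41,10],"twist":0},{"linear":[6.9,-41,7],"twist":0},{"linear":[6.9,-41,7],"twist":0},{"linear":[6.9,-41,7],"twist":0}]' | grep -E 'tool_pos|contact'; 
```

```text
tool_pos: [485.8, -205.0, 87.7]
contact_force: [0.5, -1.6, 0.4]
```

```bash
python3 -m pendant '[{"linear":[0,0,-1],"twist":0},{"linear":[0,0,-2],"twist":0},{"linear":[0,0,-2],"twist":0},{"linear":[0,0,-2],"twist":0}]' | grep -E 'tool_pos|contact'; 
```

```text
tool_pos: [485.8, -205.3, 85.7]
contact_force: [0.4, -0.1, -0.6]
```

```bash
python3 -m pendant '[{"linear":[0,0,-1],"twist":0},{"linear":[0,0,-2],"twist":0},{"linear":[0,0,-2],"twist":0},{"linear":[0,0,-2],"twist":0}]' | grep -E 'tool_pos|contact'; 
```

```text
tool_pos: [485.9, -205.3, 83.8]
contact_force: [-0.2, -0.2, 3.0]
```

The button is met at the same height, as before.

```bash
python3 -m pendant '[{"linear":[0,0,-1],"twist":0},{"linear":[0,0,-2],"twist":0},{"linear":[0,0,-3],"twist":0},{"linear":[0,0,-3.5],"twist":0},{"linear":[0,0,-3.5],"twist":0}]' | grep -E 'tool_pos|contact'; 
```

```text
tool_pos: [485.8, -205.3, 80.2]
contact_force: [-0.8, 0.0, 4.0]
```

```bash
python3 -m pendant '[{"linear":[0,0,-0.5],"twist":0},{"linear":[0,0,-1],"twist":0},{"linear":[0,0,-1],"twist":0}]' | grep -E 'tool_pos|contact'; 
```

```text
tool_pos: [485.9, -205.3, 79.2]
contact_force: [-0.6, -0.2, 4.5]
```

```bash
python3 -m pendant '[{"linear":[0,0,-0.3],"twist":0},{"linear":[0,0,-0.3],"twist":0},{"linear":[0,0,-0.3],"twist":0}]' | grep -E 'tool_pos|contact'; 
```

```text
tool_pos: [485.9, -205.3, 79.1]
contact_force: [0.1, -0.3, 6.1]
```

```bash
python3 -m pendant '[{"linear":[0,0,-0.3],"twist":0},{"linear":[-0.2,1,-0.3],"twist":0},{"linear":[-0.4,2,-0.3],"twist":0},{"linear":[-0.6,3.5,-0.3],"twist":0},{"linear":[-0.8,5,-0.3],"twist":0},{"linear":[-1,6,-0.3],"twist":0},{"linear":[-1.2,7,-0.3],"twist":0},{"linear":[-1.2,7,-0.3],"twist":0}]' | grep -E 'tool_pos|contact'; 
```

```text
tool_pos: [485.4, -199.5, 79.1]
contact_force: [1.0, -5.0, 5.2]
```

```bash
python3 -m pendant '[{"linear":[-0.1,0.5,0],"twist":0},{"linear":[-0.2,1,0],"twist":0},{"linear":[-0.3,1.5,0],"twist":0},{"linear":[-0.3,2,0],"twist":0},{"linear":[-0.3,2,0],"twist":0}]' | grep -E 'tool_pos|contact'; 
```

```text
tool_pos: [485.1, -197.5, 79.1]
contact_force: [0.7, -4.6, 4.7]
```

```bash
python3 -m pendant '[{"linear":[-0.1,0.5,0],"twist":0},{"linear":[-0.2,1,0],"twist":0},{"linear":[-0.2,1.5,0],"twist":0},{"linear":[-0.2,1.5,0],"twist":0}]' | grep -E 'tool_pos|contact'; 
```

```text
tool_pos: [484.8, -196.0, 79.1]
contact_force: [0.5, -4.2, 6.3]
```

```bash
python3 -m pendant '[{"linear":[-0.1,0.5,0],"twist":0},{"linear":[-0.2,1,0],"twist":0},{"linear":[-0.2,1.5,0],"twist":0},{"linear":[-0.2,1.5,0],"twist":0}]' | grep -E 'tool_pos|contact'; 
```

```text
tool_pos: [484.6, -194.7, 79.1]
contact_force: [1.1, -5.2, 5.5]
```

```bash
python3 -m pendant '[{"linear":[-0.1,0.5,0],"twist":0},{"linear":[-0.2,1,0],"twist":0},{"linear":[-0.3,1.5,0],"twist":0},{"linear":[-0.3,2,0],"twist":0},{"linear":[-0.3,2,0],"twist":0}]' | grep -E 'tool_pos|contact'; 
```

```text
tool_pos: [484.4, -193.3, 79.1]
contact_force: [-0.0, -7.6, 3.9]
```

```bash
python3 -m pendant '[{"linear":[-0.1,0.5,0],"twist":0},{"linear":[-0.2,1,0],"twist":0},{"linear":[-0.3,1.5,0],"twist":0},{"linear":[-0.3,2,0],"twist":0},{"linear":[-0.3,2,0],"twist":0}]' | grep -E 'time|tool_pos|contact'; 
```

```text
time: 24.55
tool_pos: [483.9, -190.5, 79.0]
contact_force: [-0.3, -4.7, 5.7]
```

It follows the same pattern: the edge is over the button. I'll lift and push on as before.

```bash
python3 -m pendant '[{"linear":[0,0,1],"twist":0},{"linear":[0,0,2],"twist":0},{"linear":[-0.3,2,2],"twist":0},{"linear":[-0.7,4,2],"twist":0},{"linear":[-1,6,2],"twist":0},{"linear":[-1.3,8,2],"twist":0},{"linear":[-1.7,10,2],"twist":0},{"linear":[-2,12,2],"twist":0},{"linear":[-2.4,14,2],"twist":0},{"linear":[-2.7,16,2],"twist":0},{"linear":[-3,18,2],"twist":0},{"linear":[-3.3,20,2],"twist":0},{"linear":[-3.3,20,2],"twist":0}]' | grep -E 'tool_pos|contact'; 
```

```text
tool_pos: [479.7, -168.4, 80.6]
contact_force: [0.2, -1.0, -0.1]
```

```bash
python3 -m pendant '[{"linear":[-0.1,0.5,0],"twist":0},{"linear":[-0.2,1,0],"twist":0},{"linear":[-0.3,1.5,0],"twist":0}]' | grep -E 'tool_pos|contact'; 
```

```text
tool_pos: [479.7, -167.8, 80.6]
contact_force: [-0.1, -1.4, -0.9]
```

```bash
python3 -m pendant '[{"linear":[-0.1,0.5,0],"twist":0},{"linear":[-0.2,1,0],"twist":0}]' | grep -E 'tool_pos|contact'; 
```

```text
tool_pos: [479.4, -166.6, 80.5]
contact_force: [-0.2, 0.0, -0.3]
```

```bash
python3 -m pendant '[{"linear":[-0.1,0.5,0],"twist":0},{"linear":[-0.2,1,0],"twist":0}]' | grep -E 'tool_pos|contact'; 
```

```text
tool_pos: [479.2, -165.7, 80.5]
contact_force: [0.5, 1.6, -0.9]
```

```bash
python3 -m pendant '[{"linear":[-0.1,0.5,0],"twist":0},{"linear":[-0.2,1,0],"twist":0},{"linear":[-0.2,1,0],"twist":0}]' | grep -E 'tool_pos|contact'
python3 - <<'E'
from h import *
c=shot('side','side4'); im=c['frame'][190:290,230:350]
cv2.imwrite('pics/c4.png',cv2.resize(im,None,fx=5,fy=5,interpolation=cv2.INTER_CUBIC))
E
```

```text
tool_pos: [479.1, -164.7, 80.5]
contact_force: [0.0, -0.1, -0.1]
```

View pics/c4.png

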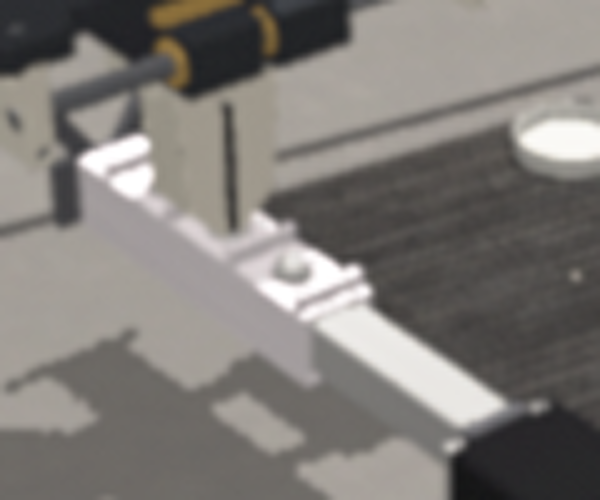

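The button is up through the third hole (292,265), next to the block-side rib. I'll back off 1 mm from the rib, lift clear and check.

```bash
python3 -m pendant '[{"linear":[0.2,-1,0],"twist":0},{"linear":[0.2,-1,3],"twist":0},{"linear":[0.2,-1,10],"twist":0},{"linear":[0.2,-1,40],"twist":0},{"linear":[0.2,-1,90],"twist":0},{"linear":[0.2,-1,130],"twist":0},{"linear":[-50,60,130],"twist":0},{"linear":[-90,110,130],"twist":0},{"linear":[-90,110,130],"twist":0},{"linear":[-90,110,130],"twist":0},{"linear":[-90,110,130],"twist":0}]'
python3 - <<'E'
from h import *
a=dict(np.load('pics/top0.npz')); c=shot('top','top5'); s=shot('side','side5')
i=lambda x:cv2.resize(x,None,fx=3,fy=3,interpolation=cv2.INTER_CUBIC)
cv2.imwrite('pics/c5.png',np.vstack([i(c['frame'][240:330,230:450]),i(s['frame'][190:290,215:435])]))
E
```

```text
time: 28.85
tool_pos: [390.3, -55.8, 210.9]
tcp_rot: [3.141, -0.001, 0.165]
contact_force: [0.0, -0.0, -0.5]
grip_width: 0.5
```

View pics/c5.png

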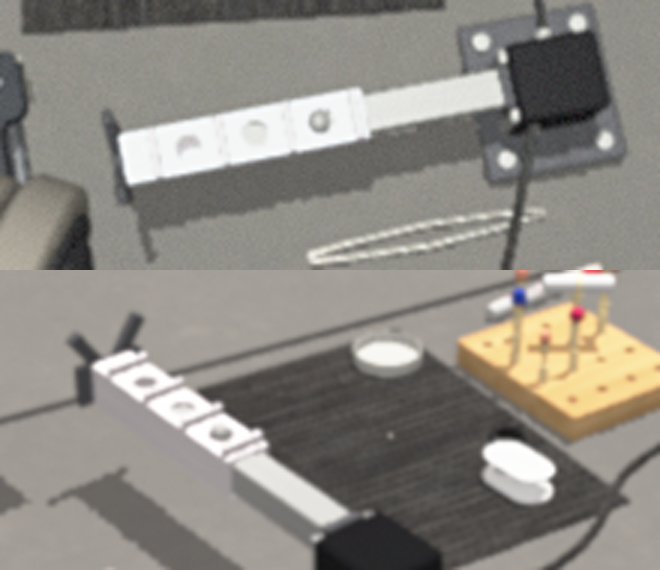

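The button is up in the third hole at (320,121) in the top view and (222,432) in the side view. The other things haven't moved and the robot is clear, so I'm handing the job in.

```bash
python3 -c "
from plant import bot
print(bot.close_job())"
```

```text
the job is handed in; nothing more can be done
None
```

The bench rest's arm is now at its longest, with the button standing up through the third hole, the one nearest the clamp block. I handed the job in at about 29 s of the 72 s; handing in reports no verdict.

- **How it was done:** I felt for the button with shut fingers and met its top at about 85 mm, so the clamp sits roughly 6 mm above nominal. Each time I pressed it flush (tube face at 79 mm), pushed the tube by the rib ahead until the button went under, then lifted slightly and slid the tube to the next hole.
- **Forces:** the readings at the end of each move never passed about 10 N, against limits of 25 N on the button and 30 N on the tube. Forces between readings were not recorded.
- **Steps along the way:** a picture showed the button up in the second hole before I pressed it again. Going under the wall the second time was judged only from the force rising and falling, as it had the first time.
- **Last checks:** the final top and side pictures show the button up in the last hole. The robot was well clear, with a wrist reading of 0.5 N. The dish, loupe and tweezers look unmoved; the screwdriver was outside the final crops, but the arm never went near it.
- **Disagreement:** the camera height estimates of the button ranged from about 81 to 88 mm, so I went by touch for the height. I did not measure the tube's final extension in mm; I took it from the hole the button is in.

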